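Feed the choke along the test jig

ROBOT

A 6-joint arm with a two-finger parallel gripper is mounted at the origin on the work surface. World frame = base frame: x ahead of the robot, y to its left, z up, the work surface at z = 0. Lengths are in m, angles in rad, forces in N, time in s.
With the tool pointing down it reaches from about 0.35 to 0.975 m from the base axis. Payload 17.4 kg.
Tool frame: the origin (TCP) lies between the finger pads; the fingertips stand ahead of it and the grasp point (between the pads) lies 11 mm behind it (ctrl.tips_ahead is the y of the fingertips in the tool frame, in m); y points along the fingers, x is the direction in which the jaws open and shut, and the axes are right-handed (so a half turn about y gives the same grasp; the last joint's range is limited). The gripper opens to 85 mm and grips with 20 to 120 N. Pads are 22 mm wide; open, the fingers measure 114 mm over their backs; the gripper's body (76 mm by 85 mm) begins 54 mm behind the grasp point. The pads swing forward as they close: fully open they stand 13 mm farther back than shut.
Start: joints at [1.299, 0.116, 1.442, -0, 1.584, -0.038], TCP at [0.156, 0.657, 0.239] pointing down, gripper open.
Joint ranges: [-2.83, 2.83], [-0.83, 2.19], [0.07, 2.5], [-1.14, 4.28], [0.01, 3], [-2.97, 2.97]. Speed limits (rad/s): [1.89, 1.89, 2.22, 3.14, 3.14, 3.14].

INTERFACE

Orientations are given as a rotation vector (axis times angle).
In Python, from cell import read_state, vision, hand_in, models, ctrl gives the robot as it stands.
- The arm moves only by the tool step_arm, never from a script. Its argument "deltas" is a list of rows, each a list of 3 entries, a list of its own where there are three numbers: the shift along the tool's x, y, z in m, then the turn, a rotation vector about the tool's x, y, z in degrees, then the closure, from -1 (fully open) to 1 (shut). A call has 1 to 5 rows; each row shifts and turns the commanded pose from where the row before left it, along the tool's axes as they then stand; what a row does not reach is not made up. A row lasts 1/8 s, in which the tool goes at most 62.5 mm and 10.7 degrees, less where a joint would pass 70% of its speed; a pose out of reach is approached as far as the arm can. A call with a gripper value outside its range is refused whole. The fingers move at their own pace and stop on an object; "squeeze" is the grip in N (left out, the last holds). Time passes only in rows, so rows that do not move let the fingers close. It gives the time, the measured TCP pose, the force and the opening at its end, in the units of the state.
- read_state(): the state, without advancing time (a new reading comes with each control period).
- vision.read_camera(name): name is "scene" or "top" or "wrist"; returns (picture, depth): 420x560x3 uint8, red, green, blue; 420x560 float32, m along the optical axis (not along the pixel's ray), 0 where there is no reading.
- vision.camera_info(name): a dict with "camera_matrix" (3x3 intrinsics, pixels), "k1" (the pictures are not rectified: a ray, as slopes to the right and down, at radius r is drawn at 1 + k1 r^2 times it, then the intrinsics apply), "rvec" (rotation vector, rad) and "tvec" (3), from world to camera coordinates, as OpenCV has them. Camera axes: x right, y down, z forward; pixel columns grow to the right and rows downward; lengths in m; the calibration is good to about 2 mm. A picture is of the moment at which its call begins: read the wrist's pose just before it. camera_info takes no time and is no camera call; for the wrist camera it gives the pose at the moment of the call.
- hand_in(): hands the job in, once; it reports no verdict.
Trained networks look in the newest picture that a camera, given by its name, has taken for a name from the list of things; names that differ only in an ending like _2 or _b are one class to them, and where a whole thing is asked for, a point or a joint stands for the part that bears it (a point fixed in the world has none). Each returns a list of dicts, best first, with "p" (0 to 1); they miss things now and then, are a little off and sometimes report something else, mostly with a low value. They report only what shows in the picture. A call takes as long as a camera call. They do not tell look-alikes from the thing itself.
- models.trace(camera, target): "mask" (420x560 bool, what is visible of it) and "box" ([left, top, right, bottom] in pixels, round what is visible of it).
The state is a dict: "time_s": time; "q": joint angles; "qvel": joint speeds; "effort": joint torques, N m; "tool_pos": TCP position; "tool_rot": TCP orientation; "ft_force": force on the tool from outside, world axes, zero at the start; "torque": the same for the moment, N m; "opening": finger opening in m.
Only numpy, scipy, OpenCV 4.12 (cv2) and the standard library are available. Lean on these libraries where they do the work, as an engineer would, in place of code of your own. Each camera call takes 0.05 s, during which the arm holds its last target. There are 200 camera calls.

TASK

Pick up the magenta push stick by its black upright grip and with it push the green-ringed choke along its lane of the test jig until it is fully home against the white stop at the far end. Push it only with the stick, never with the gripper itself, and leave the yellow-ringed choke where it is. Then put the stick back down on the table, clear of the jig.

Things in the scene. Friction and masses are not known exactly. Their poses are not given: they have to be found in the camera images.
- jig: Fixed jig; origin on the table under mid-lane, x along the lanes from open infeed to stop, z up. Base 8 mm thick, x -130 to 165, 140 wide. Two lanes centred at y = +32 and -32, each 46 wide between black rails (x -100 to 100); floor at 8, rail tops at 20 above table. White stop face at x = 100, top 24; cream head behind it, 48 high. A choke fully home has its centre at x = 80 (all mm).
- choke_green: Choke to feed: loose, about 60 g; black square carrier 40 x 40 x 10 mm, on it a green ring with copper windings, 34 mm across, 14 mm high (24 mm high in all). Origin at the centre of its underside. Starts flat on the floor of either lane, near the infeed end, nearly square to it.
- choke_yellow: Choke to leave alone: the same, but with a yellow ring; it starts near the infeed end of the other lane. Origin at the centre of its underside.
- stick_grip (a point): Centre of the loose push stick's grip, 48 mm above its underside. Magenta bar 130 mm long (x), 24 wide (y), 16 high; on its middle a black upright grip 40 long (x), 20 wide (y), from 16 to 70 mm above the underside. Both ends alike and flat, 65 mm from the grip's centre; z up. About 120 g. Starts standing on its bar on the table.
Mind the look-alikes: they are no part of the job. What is meant by the part that bears stick_grip is not orange or turquoise, and is the larger of those in its own colour.

How it is judged:
By the outcome, as a careful person would: the job done as asked, in the order asked, and still so for the second after the job is handed in, with the robot touching nothing.
It also fails if it takes over 48 s, if anything falls off the work surface, if the arm or the gripper's body presses on something with over 40 N, if the wrist force passes 120 N, or if a joint passes its speed limit or range.

## Working session

There is one attempt and no reset: what is moved stays moved. The work goes in short steps, Python scripts to look and compute and a tool call to move; the robot and the scene stay as the last step left them, time stands still between calls to the robot, and variables do not carry over. Pictures are saved under pics/ and viewed, about 8 in all and at most 12, crops included, and the job is handed in when it is done.

Besides the shell and the picture viewer there is one more tool, called after "Emit:" as a command line: name --argument value ..., lists and objects as JSON in quotes. step_arm: Moves the arm, as the interface text tells. Its arguments: {"type":"object","properties":{"deltas":{"type":"array","items":{"type":"array"}},"squeeze":{"type":"number"}},"required":["deltas"]}

```bash
ls; mkdir -p pics; cat > h.py <<'E'
import numpy as np, cv2
from cell import read_state, vision, hand_in, models, ctrl
def cam(n):
    i=vision.camera_info(n); return np.array(i["camera_matrix"]),float(i["k1"]),cv2.Rodrigues(np.array(i["rvec"],float))[0],np.array(i["tvec"],float).ravel()
def world(n,uv,depth=None,z=None,c=None):
    """pixels -> world, by depth map values or on plane z"""
    K,k1,R,t=c or cam(n); uv=np.atleast_2d(np.asarray(uv,float))
    s=cv2.undistortPoints(uv[:,None],K,np.array([k1,0,0,0,0.]))[:,0]
    d=np.c_[s,np.ones(len(s))]; C=-R.T@t; D=d@R
    l=(np.asarray(depth) if depth is not None else (z-C[2])/D[:,2])
    return C+D*np.reshape(l,(-1,1))
def proj(n,P,c=None):
    K,k1,R,t=c or cam(n)
    return cv2.projectPoints(np.atleast_2d(np.asarray(P,float)),cv2.Rodrigues(R)[0],t,K,np.array([k1,0,0,0,0.]))[0][:,0]
def shot(n,f=None):
    p,d=vision.read_camera(n)
    if f: cv2.imwrite("pics/"+f,p[:,:,::-1])
    return p,d
E
python3 - <<'E'
from h import *
p,d=shot("scene"); q,e=shot("top")
cv2.imwrite("pics/a.png",np.vstack([p,q])[:,:,::-1][:, :]) 
np.savez("s0.npz",p=p,d=d,q=q,e=e)
cv2.imwrite("pics/a.png",cv2.resize(np.hstack([p,q])[:,:,::-1],(1120,420))) 
cv2.imwrite("pics/scene0.png",p[:,:,::-1]);cv2.imwrite("pics/top0.png",q[:,:,::-1])
for t in ["stick_grip","choke_green","choke_yellow","jig"]:
  for c in ["top","scene"]:
    print(t,c,[(round(m["p"],2),np.round(m["box"])) for m in models.trace(c,t)][:5])
s=read_state();print(s["tool_pos"],s["tool_rot"],s["opening"],s["time_s"],ctrl.tips_ahead,s["ft_force"])
for c in ["top","scene"]:
  K,k,R,t=cam(c);print(c,(-R.T@t).round(3),R.round(2).tolist())
E
```

```text
pics
stick_grip top [(0.9, array([398., 140., 440., 208.])), (0.89, array([321., 273., 356., 315.])), (0.75, array([332., 223., 399., 252.])), (0.68, array([ 48., 118., 225., 200.])), (0.63, array([388., 291., 432., 327.]))]
stick_grip scene [(0.95, array([242., 151., 262., 202.])), (0.84, array([283., 163., 323., 188.])), (0.82, array([279., 123., 292., 161.])), (0.7, array([155., 147., 213., 177.])), (0.33, array([274., 307., 308., 339.]))]
choke_green top [(0.9, array([174., 135., 198., 158.]))]
choke_green scene [(0.7, array([242., 326., 276., 361.]))]
choke_yellow top [(0.97, array([173., 170., 197., 194.]))]
choke_yellow scene [(0.68, array([276., 310., 310., 338.]))]
jig top [(0.97, array([ 49., 118., 223., 198.]))]
jig scene [(0.67, array([219., 284., 394., 420.]))]
[0.15638351 0.65663624 0.23928011] [-1.31078541 -1.03522261  1.03528818] 0.08542049604706228 0.5 0.008 [ 0.34215418  0.11493361 -0.04201104]
top [ 0.418 -0.148  0.712] [[0.01, -1.0, 0.01], [-0.99, -0.01, -0.1], [0.1, -0.01, -0.99]]
scene [0.722 0.272 0.645] [[-0.86, 0.51, 0.01], [0.38, 0.65, -0.66], [-0.35, -0.57, -0.75]]
```

View pics/top0.png

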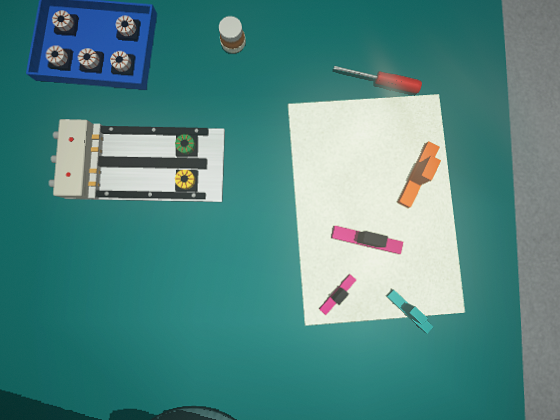

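View pics/scene0.png

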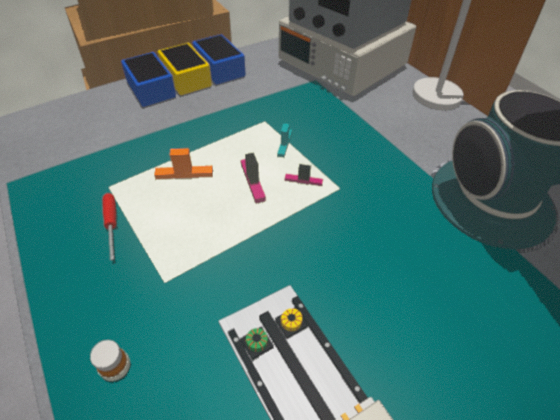

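Stick candidates in the top image are: large magenta (367,239), small magenta (338,295), orange (418,175) and turquoise (409,311). I choose the larger magenta one. The jig's head is at the left (70,158) and its infeed at the right (223,165). The green choke is at (185,145) and the yellow one at (185,181).

```bash
python3 - <<'E'
from h import *
Z=np.load("s0.npz");q,e=Z["q"],Z["e"]
c=cam("top");hsv=cv2.cvtColor(q,cv2.COLOR_RGB2HSV)
vv,uu=np.mgrid[0:420,0:560]
W=world("top",np.c_[uu.ravel(),vv.ravel()],depth=e.ravel(),c=c).reshape(420,560,3)
ok=e>0
# stick: points z>5mm in box
def rect(m,name):
    P=W[m&ok][:,:2]; r=cv2.minAreaRect((P*1000).astype(np.float32)); print(name,np.round(r[0],1),np.round(r[1],1),round(r[2],1),len(P)); return r
mag=(hsv[...,0]>155)&(hsv[...,0]<178)&(hsv[...,1]>110)
b=np.zeros_like(ok);b[222:256,328:408]=1
rect(b&mag,"bar"); m=b&(W[...,2]>.055); print("grip z",np.percentile(W[m&ok][:,2],[5,50,95]))
rect(m,"grip top"); rect(b&(W[...,2]>.008),"bar z>8"); 
b2=np.zeros_like(ok);b2[270:318,316:360]=1; rect(b2&mag,"small")
# jig: base white corners via z-plane, rails
B=np.zeros_like(ok);B[112:206,90:230]=1
gray=hsv[...,2]
m=B&(W[...,2]>.014)&(gray<70); rect(m,"rails")
m=B&(gray>150)&(hsv[...,1]<40)
ys,xs=np.nonzero(m)
P=world("top",np.c_[xs,ys],z=.008,c=c)[:,:2]; r=cv2.minAreaRect((P*1000).astype(np.float32));print("white",r)
for t in ["choke_green","choke_yellow"]:
    m=vision and models.trace("top",t)[0]["mask"]; 
    P=W[m&ok&(W[...,2]>.024)]; print(t,P.mean(0),len(P),np.percentile(P[:,2],[5,50,95]))
    h=hsv; col=m&(hsv[...,1]>90); ys,xs=np.nonzero(col); print("ring px",xs.min(),xs.max(),ys.min(),ys.max(),world("top",[(xs.min()+xs.max())/2,(ys.min()+ys.max())/2],z=.032,c=c))
# stop/head
m=(W[...,2]>.035)&ok;m[:,:40]=0;m[:,130:]=0;m[:110]=0;m[210:]=0;rect(m,"head")
cr=lambda a,x0,y0,x1,y1,s:cv2.resize(a[y0:y1,x0:x1],None,fx=s,fy=s,interpolation=cv2.INTER_CUBIC)
A=cr(q,40,110,240,210,4);Bq=cr(q,320,215,440,330,2)
C=np.zeros((A.shape[0]+Bq.shape[0],800,3),np.uint8);C[:A.shape[0],:800]=A;C[A.shape[0]:,:Bq.shape[1]]=Bq
p=Z["p"]; D=cr(p,220,110,340,215,2.2);C[A.shape[0]:A.shape[0]+min(D.shape[0],Bq.shape[0]),300:300+D.shape[1]]=D[:Bq.shape[0]]
cv2.imwrite("pics/crop.png",C[:600,:,::-1])
E
```

```text
bar [ 435.4 -313. ] [128.8  23.8] 77.7 529
grip z [0.06269756 0.06980679 0.07200049]
grip top [ 434.8 -312.7] [39.2 20. ] 76.0 299
bar z>8 [ 434.7 -312.7] [128.9  24.2] 76.9 961
small [ 336.2 -257.7] [15.7 83.9] 48.8 275
rails [576.   86.2] [200.1 135.1] 89.0 2588
white ((577.75732421875, 81.38877868652344), (250.42068481445312, 143.9209442138672), 89.25544738769531)
choke_green [0.60705982 0.02333883 0.03174481] 294 [0.02782137 0.03206023 0.03408417]
ring px 175 194 135 153 [[0.60659169 0.02348361 0.032     ]]
choke_yellow [0.54178706 0.0214356  0.0317705 ] 301 [0.02944053 0.03188356 0.0340982 ]
ring px 175 194 170 188 [[0.54168957 0.02124293 0.032     ]]
head [577.7 231. ] [ 68.4 140.9] 89.3 2456
```

View pics/crop.png

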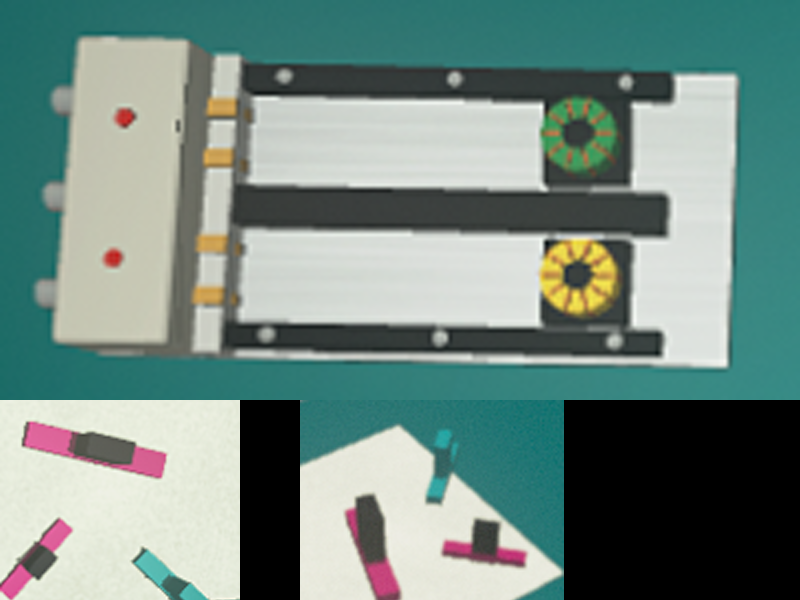

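The crop confirms the choice: the stick at (367,239) is the larger of the two magenta ones. It measures about 129×24 mm, against 84×16 mm for the other.

```bash
cat >> h.py <<'E'
from scipy.spatial.transform import Rotation as Ro
def plan(p,yaw):
    """tool-frame shift (mm) to p from current pose, and turn (deg, tool axes) to put tool y down and tool x at yaw (deg, mod 180)"""
    s=read_state(); R=Ro.from_rotvec(s["tool_rot"]).as_matrix(); T=np.array(s["tool_pos"])
    print("t",round(s["time_s"],2),"pos",T.round(4),"x",R[:,0].round(3),"y",R[:,1].round(3),"z",R[:,2].round(3),"open",round(s["opening"],4),"F",np.round(s["ft_force"],1))
    for k in (0,180):
        a=np.radians(yaw+k);x=np.array([np.cos(a),np.sin(a),0]);y=np.array([0,0,-1.]);G=np.c_[x,y,np.cross(x,y)]
        r=np.degrees(Ro.from_matrix(R.T@G).as_rotvec())
        if np.linalg.norm(r)<=91: print("turn",r.round(2),"| shift mm in current axes",(R.T@(np.array(p)-T)*1000).round(1),"| in target axes",(G.T@(np.array(p)-T)*1000).round(1))
E
python3 -c "
from h import *
plan([.435,-.313,.16],-13)
print(read_state()['q'])"
```

```text
t 0.6 pos [0.1564 0.6566 0.2393] x [ 0.232  0.973 -0.   ] y [-0. -0. -1.] z [-0.973  0.232  0.   ] open 0.0859 F [ 0.3 -0.3 -0.6]
turn [ 0.   89.61 -0.  ] | shift mm in current axes [-878.7   79.3 -495.7] | in target axes [ 489.6   79.3 -882.1]
turn [ -0.   -90.39  -0.  ] | shift mm in current axes [-878.7   79.3 -495.7] | in target axes [-489.6   79.3  882.1]
[ 1.29921653e+00  1.16050017e-01  1.44162236e+00  8.09115801e-06
  1.58401273e+00 -3.78093056e-02]
```

Emit:
step_arm --deltas '[[[-0.034,0,-0.047],[0,0,0],-1],[[-0.034,0,-0.047],[0,0,0],-0.1],[[-0.034,0,-0.047],[0,0,0],-0.1],[[-0.034,0,-0.047],[0,0,0],-0.1],[[-0.034,0,-0.047],[0,0,0],-0.1]]'

```text
time_s: 1.23
tool_pos: [0.3465, 0.4353, 0.2395]
tool_rot: [-1.311, -1.036, 1.035]
ft_force: [-0.0, -0.5, -0.4]
opening: 0.0473
```

Emit:
step_arm --deltas '[[[-0.034,0,-0.047],[0,0,0],-0.1],[[-0.034,0,-0.047],[0,0,0],-0.1],[[-0.034,0,-0.047],[0,0,0],-0.1],[[0,0,0],[0,10,0],-0.1],[[0,0,0],[0,10,0],-0.1]]'

```text
time_s: 1.85
tool_pos: [0.4596, 0.3041, 0.2394]
tool_rot: [-1.432, -0.765, 0.764]
ft_force: [-0.6, -0.2, -0.2]
opening: 0.0469
```

Emit:
step_arm --deltas '[[[0,0,0],[0,10,0],-0.1],[[0,0,0],[0,10,0],-0.1],[[0,0,0],[0,10,0],-0.1],[[0,0,0],[0,10,0],-0.1],[[0,0,0],[0,10,0],-0.1]]'

```text
time_s: 2.48
tool_pos: [0.4591, 0.3049, 0.2394]
tool_rot: [-1.569, -0.086, 0.086]
ft_force: [-0.8, 0.0, -0.8]
opening: 0.047
```

Emit:
step_arm --deltas '[[[0,0,0],[0,10,0],-0.1],[[0,0,0],[0,9.5,0],-0.1]]'

```text
time_s: 2.72
tool_pos: [0.4591, 0.3049, 0.2394]
tool_rot: [-1.563, 0.181, -0.181]
ft_force: [-0.0, 0.4, -0.2]
opening: 0.047
```

```bash
python3 -c "
from h import *
plan([.435,-.313,.16],-13)"
```

```text
t 2.73 pos [0.4591 0.3049 0.2394] x [ 0.974 -0.229  0.   ] y [ 0.  0. -1.] z [0.229 0.974 0.   ] open 0.047 F [-0.   0.4 -0.2]
turn [-0.01 -0.21  0.01] | shift mm in current axes [ 117.8   79.3 -607.1] | in target axes [ 115.5   79.4 -607.5]
```

Emit:
step_arm --deltas '[[[0.011,0.006,-0.055],[0,0,0],-0.1],[[0.011,0.006,-0.055],[0,0,0],-0.1],[[0.011,0.006,-0.055],[0,0,0],-0.1],[[0.011,0.006,-0.055],[0,0,0],-0.1],[[0.011,0.006,-0.055],[0,0,0],-0.1]]'

```text
time_s: 3.35
tool_pos: [0.451, 0.0229, 0.2094]
tool_rot: [-1.563, 0.176, -0.177]
ft_force: [1.0, -0.4, 0.3]
opening: 0.0468
```

Emit:
step_arm --deltas '[[[0.01,0.006,-0.055],[0,0,0],-0.1],[[0.01,0.006,-0.055],[0,0,0],-0.1],[[0.01,0.006,-0.055],[0,0,0],-0.1],[[0.01,0.006,-0.055],[0,0,0],-0.1],[[0.01,0.006,-0.055],[0,0,0],-0.1]]'

```text
time_s: 3.98
tool_pos: [0.4383, -0.2566, 0.1795]
tool_rot: [-1.564, 0.176, -0.178]
ft_force: [1.0, 0.7, 0.6]
opening: 0.0473
```

Emit:
step_arm --deltas '[[[0.01,0.015,-0.055],[0,0,0],-0.1],[[0,0,0],[0,0,0],-0.1]]'

```text
time_s: 4.22
tool_pos: [0.4352, -0.313, 0.1628]
tool_rot: [-1.562, 0.181, -0.178]
ft_force: [0.4, 1.3, 1.1]
opening: 0.047
```

```bash
python3 - <<'E'
from h import *
plan([.435,-.313,.037],-13)
c=cam("wrist");p,d=shot("wrist","w1.png")
hsv=cv2.cvtColor(p,cv2.COLOR_RGB2HSV);vv,uu=np.mgrid[0:420,0:560]
W=world("wrist",np.c_[uu.ravel(),vv.ravel()],depth=d.ravel(),c=c).reshape(420,560,3);ok=d>0
mag=(hsv[...,0]>155)&(hsv[...,0]<178)&(hsv[...,1]>110)&ok
near=np.hypot(W[...,0]-.435,W[...,1]+.313)<.08
for n,m in [("bar",mag&near),("gtop",ok&near&(W[...,2]>.062)&(W[...,2]<.08)&(hsv[...,2]<110))]:
    P=W[m];print(n,len(P),P.mean(0) if len(P) else 0, cv2.minAreaRect((P[:,:2]*1000).astype(np.float32)) if len(P) else 0)
E
```

```text
t 4.22 pos [ 0.4352 -0.313   0.1628] x [ 0.974 -0.227 -0.002] y [-0.002  0.001 -1.   ] z [0.227 0.974 0.001] open 0.047 F [0.4 1.3 1.1]
turn [-0.03 -0.1  -0.12] | shift mm in current axes [ 1.000e-01  1.258e+02 -1.000e-01] | in target axes [ -0.2 125.8  -0. ]
bar 2451 [ 0.43882749 -0.29374102  0.01636791] ((434.5509033203125, -312.3902893066406), (128.77688598632812, 23.368328094482422), 77.0318603515625)
gtop 1829 [ 0.43503923 -0.3113698   0.07009145] ((434.6000671386719, -312.7018127441406), (39.8652229309082, 19.884376525878906), 77.24208068847656)
```

View pics/w1.png

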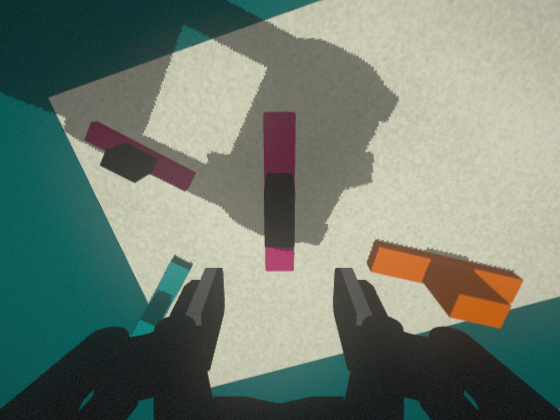

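The wrist view shows the magenta stick centred between the jaws, with its grip at (280,210). The neighbours at (140,155) and (170,290) are clear of the fingers, so I descend and grip.

Emit:
step_arm --deltas '[[[0,0.042,0],[0,0,0],-0.1],[[0,0.042,0],[0,0,0],-0.1],[[0,0.03,0],[0,0,0],-0.1],[[0,0.012,0],[0,0,0],-0.1],[[0,0,0],[0,0,0],-0.1]]'

```text
time_s: 4.9
tool_pos: [0.4365, -0.31, 0.0387]
tool_rot: [-1.564, 0.176, -0.176]
ft_force: [0.3, 0.4, 0.3]
opening: 0.0471
```

Emit:
step_arm --deltas '[[[0,0,0],[0,0,0],1],[[0,0,0],[0,0,0],1],[[0,0,0],[0,0,0],1],[[0,0,0],[0,0,0],1],[[0,0,0],[0,0,0],1]]' --squeeze 60

```text
time_s: 5.52
tool_pos: [0.4369, -0.3108, 0.0398]
tool_rot: [-1.564, 0.175, -0.178]
ft_force: [-0.4, 2.4, 7.4]
opening: 0.0194
```

Emit:
step_arm --deltas '[[[0,-0.03,0],[0,0,0],1],[[0,-0.04,0],[0,0,0],1],[[0,0,0],[0,-6,0],1],[[0,0,0],[0,-6.2,0],1],[[0,0,0],[0,0,0],1]]'

```text
time_s: 6.15
tool_pos: [0.4362, -0.3105, 0.1087]
tool_rot: [-1.571, 0.01, -0.01]
ft_force: [0.7, -1.0, -0.9]
opening: 0.0196
```

```bash
python3 - <<'E'
from h import *
plan([.606,-.115,.107],-0.8)
c=cam("wrist");p,d=shot("wrist")
hsv=cv2.cvtColor(p,cv2.COLOR_RGB2HSV);vv,uu=np.mgrid[0:420,0:560]
W=world("wrist",np.c_[uu.ravel(),vv.ravel()],depth=d.ravel(),c=c).reshape(420,560,3);ok=d>0
mag=(hsv[...,0]>155)&(hsv[...,0]<178)&(hsv[...,1]>110)&ok
s=read_state()["tool_pos"]
m=mag&(W[...,2]>.06)&(W[...,2]<.13);P=W[m]
print(len(P),np.percentile(P[:,2],[2,20,50,80,98]),cv2.minAreaRect((P[:,:2]*1000).astype(np.float32)))
A=np.c_[P,np.ones(len(P))];u=P-P.mean(0)
print("plane slopes",np.linalg.lstsq(np.c_[P[:,:2]-P[:,:2].mean(0),np.ones(len(P))],P[:,2],rcond=None)[0])
E
```

```text
t 6.15 pos [ 0.4362 -0.3105  0.1087] x [ 1.    -0.013  0.   ] y [ 0. -0. -1.] z [ 0.013  1.    -0.   ] open 0.0196 F [ 0.7 -1.  -0.9]
turn [0.02 0.06 0.02] | shift mm in current axes [167.2   1.7 197.7] | in target axes [167.    1.7 197.9]
5390 [0.08369757 0.08473246 0.08527188 0.08578821 0.08652637] ((435.5882263183594, -276.049560546875), (56.17605972290039, 23.624393463134766), 89.22827911376953)
plane slopes [-0.01252871 -0.01093395  0.08517483]
```

Emit:
step_arm --deltas '[[[0,0,0.05],[0,0,0],1],[[0,0,0.06],[0,0,0],1],[[0.03,0,0.05],[0,0,0],1],[[0.05,0,0.04],[0,0,0],1],[[0.05,0,0.03],[0,0,0],1]]'

```text
time_s: 6.82
tool_pos: [0.5692, -0.0811, 0.1089]
tool_rot: [-1.571, 0.01, -0.012]
ft_force: [-0.1, -1.0, -0.6]
opening: 0.0193
```

Emit:
step_arm --deltas '[[[0.037,0,0],[0,0,0],1],[[0,0.02,0],[0,0,0],1],[[0,0,0],[0,0,0],1]]'

```text
time_s: 7.2
tool_pos: [0.6034, -0.0834, 0.086]
tool_rot: [-1.57, 0.014, -0.008]
ft_force: [-0.9, -0.2, -1.1]
opening: 0.0197
```

```bash
cat > look.py <<'E'
from h import *
import sys
plan([.606,-.083,.0515],-0.8)
c=cam("wrist");p,d=shot("wrist",sys.argv[1])
hsv=cv2.cvtColor(p,cv2.COLOR_RGB2HSV);vv,uu=np.mgrid[0:420,0:560]
W=world("wrist",np.c_[uu.ravel(),vv.ravel()],depth=d.ravel(),c=c).reshape(420,560,3);ok=d>0
T=np.array(read_state()["tool_pos"])
mag=(hsv[...,0]>155)&(hsv[...,0]<178)&(hsv[...,1]>110)&ok&(np.hypot(*(W[...,:2]-T[:2]).transpose(2,0,1))<.08)
P=W[mag];print("bar",len(P),np.percentile(P[:,2],[5,50,95]),"y end",np.percentile(P[:,1],99.5),cv2.minAreaRect((P[:,:2]*1000).astype(np.float32)))
for n,lo,hi in [("green",40,85),("yellow",20,34)]:
    m=ok&(hsv[...,0]>lo)&(hsv[...,0]<hi)&(hsv[...,1]>100)&(W[...,2]>.022)&(W[...,2]<.04)&(W[...,1]>-.05)
    P=W[m]
    if len(P)>30: print(n,len(P),cv2.minAreaRect((P[:,:2]*1000).astype(np.float32)))
dk=ok&(hsv[...,2]<75)
m=dk&(W[...,2]>.016)&(W[...,2]<.023)&(W[...,1]>.05)
# lane walls: floor pixels of the green lane (bright, z~8mm), world x range by y
fl=ok&(hsv[...,2]>90)&(hsv[...,1]<60)&(abs(W[...,2]-.008)<.004)&(abs(W[...,0]-.608)<.035)
for y in np.arange(-.0,.20,.03):
    m=fl&(abs(W[...,1]-y)<.004); 
    if m.sum()>20: print("floor y",round(y,3),np.percentile(W[m][:,0],[1,99]).round(4))
w=ok&(hsv[...,2]>120)&(hsv[...,1]<60)&(W[...,2]>.02)&(W[...,2]<.03)&(W[...,1]>.12)
if w.sum()>20: print("stop y min",np.percentile(W[w][:,1],[1,50]))
E
python3 look.py w2.png
```

```text
t 7.2 pos [ 0.6034 -0.0834  0.086 ] x [ 1.    -0.014 -0.004] y [-0.004  0.001 -1.   ] z [0.014 1.    0.001] open 0.0197 F [-0.9 -0.2 -1.1]
turn [-0.03  0.02 -0.22] | shift mm in current axes [ 2.8 34.5  0.4] | in target axes [ 2.6 34.5  0.4]
bar 5615 [0.06131506 0.06256521 0.06363604] y end -0.020776217026145495 ((602.7412719726562, -48.86865234375), (56.306453704833984, 23.961353302001953), 89.37831115722656)
green 2654 ((607.7792358398438, 21.803171157836914), (28.525711059570312, 33.588802337646484), 89.13055419921875)
yellow 3283 ((574.3505859375, 21.151180267333984), (31.375877380371094, 99.61515808105469), 89.64057159423828)
floor y -0.0 [0.5838 0.6292]
floor y 0.03 [0.5841 0.6297]
```

View pics/w2.png

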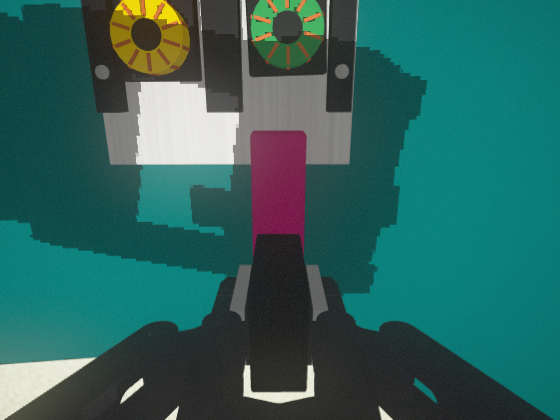

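The wrist view shows the bar tip at (278,132) entering the green lane, with the green choke at (287,25). The bar is 3–4 mm to the left of the lane centre, so I shift right and lower.

Emit:
step_arm --deltas '[[[0.004,0.012,0],[0,0,0],1],[[0,0.014,0],[0,0,0],1],[[0,0.009,0],[0,0,0],1],[[0,0,0],[0,0,0],1]]'

```text
time_s: 7.75
tool_pos: [0.6082, -0.0835, 0.0523]
tool_rot: [-1.57, 0.011, -0.009]
ft_force: [0.4, -0.6, -1.4]
opening: 0.0192
```

```bash
python3 look.py w3.png
```

```text
t 7.75 pos [ 0.6082 -0.0835  0.0523] x [ 1.    -0.012 -0.002] y [-0.002  0.    -1.   ] z [0.012 1.    0.   ] open 0.0192 F [ 0.4 -0.6 -1.4]
turn [-0.02  0.09 -0.09] | shift mm in current axes [-2.2  0.8  0.4] | in target axes [-2.2  0.8  0.4]
bar 5617 [0.02760075 0.02884927 0.02992227] y end -0.020926882481342574 ((607.5779418945312, -48.81377029418945), (56.02657699584961, 23.910078048706055), 89.7359619140625)
green 2803 ((607.8515014648438, 18.076759338378906), (21.04619789123535, 34.04082107543945), 89.56262969970703)
yellow 3863 ((574.437255859375, 18.932783126831055), (99.4425277709961, 24.81928253173828), 1.6295669078826904)
floor y -0.0 [0.584 0.629]
floor y 0.03 [0.5839 0.6299]
```

Emit:
step_arm --deltas '[[[-0.001,0.0015,0],[0,0.3,0],1],[[0,0,0.01],[0,0,0],1],[[0,0,0.01],[0,0,0],1],[[0,0,0.008],[0,0,0],1],[[0,0,0.01],[0,0,0],1]]'

```text
time_s: 8.43
tool_pos: [0.6085, -0.0448, 0.052]
tool_rot: [-1.571, 0.013, -0.014]
ft_force: [0.1, -1.9, -0.3]
opening: 0.019
```

```bash
python3 look.py w4.png; python3 - <<'E'
import cv2;from h import *
q,e=shot("top","t4.png");cv2.imwrite("pics/v4.png",np.hstack([cv2.imread("pics/w4.png")[:300,140:440],cv2.resize(cv2.imread("pics/t4.png")[110:210,100:260],None,fx=3,fy=3,interpolation=2)]))
E
```

```text
t 8.43 pos [ 0.6085 -0.0448  0.052 ] x [ 1.    -0.017  0.   ] y [ 0. -0. -1.] z [ 0.017  1.    -0.   ] open 0.019 F [ 0.1 -1.9 -0.3]
turn [ 0.01 -0.19  0.02] | shift mm in current axes [ -1.9   0.5 -38.2] | in target axes [ -2.    0.5 -38.2]
bar 5597 [0.02730294 0.02850913 0.02954736] y end 0.017721854741502834 ((608.0781860351562, -10.481832504272461), (56.513431549072266, 23.743257522583008), 89.1646728515625)
green 3814 ((608.7182006835938, 37.51017379760742), (33.48551559448242, 33.75433349609375), 50.427677154541016)
yellow 4347 ((575.6255493164062, 26.98468589782715), (102.02435302734375, 33.57564926147461), 6.561450004577637)
floor y -0.0 [0.5836 0.6293]
floor y 0.03 [0.5839 0.5875]
floor y 0.06 [0.5844 0.6298]
```

View pics/v4.png

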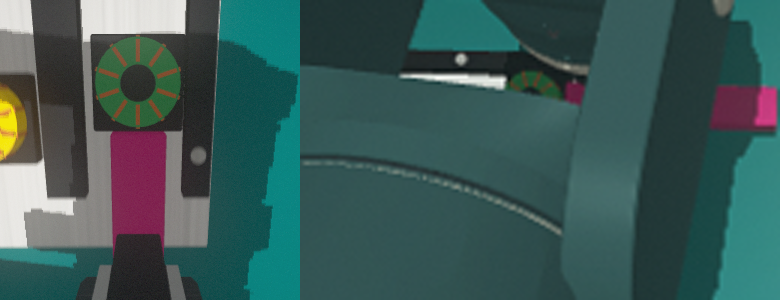

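The choke (crop, 138,82) moves squarely ahead of the bar and the yellow one is untouched. I carry on pushing.

Emit:
step_arm --deltas '[[[-0.001,0.001,0.01],[0,0,0],1],[[0,0,0.012],[0,0,0],1],[[0,0,0.012],[0,0,0],1],[[0,0,0.012],[0,0,0],1],[[0,0,0.012],[0,0,0],1]]'

```text
time_s: 9.15
tool_pos: [0.6084, 0.0134, 0.0508]
tool_rot: [-1.571, 0.014, -0.013]
ft_force: [1.1, -0.1, -2.0]
opening: 0.0192
```

Emit:
step_arm --deltas '[[[0,0,0.012],[0,0,0],1],[[0,0,0.012],[0,0,0],1],[[0,0,0.012],[0,0,0],1],[[0,0,0.008],[0,0,0],1],[[0,0,0.008],[0,0,0],1]]'

```text
time_s: 9.78
tool_pos: [0.6094, 0.065, 0.0508]
tool_rot: [-1.571, 0.014, -0.014]
ft_force: [0.5, 0.1, -1.2]
opening: 0.0193
```

```bash
python3 look.py w5.png
```

```text
t 9.78 pos [0.6094 0.065  0.0508] x [ 1.    -0.017 -0.   ] y [-0. -0. -1.] z [ 0.017  1.    -0.   ] open 0.0193 F [ 0.5  0.1 -1.2]
turn [ 0.   -0.19 -0.  ] | shift mm in current axes [  -0.8   -0.7 -148. ] | in target axes [  -1.3   -0.7 -148. ]
bar 5607 [0.02616776 0.02737746 0.02841377] y end 0.12757914158484795 ((608.9418334960938, 99.25084686279297), (56.73263931274414, 23.816307067871094), 89.01485443115234)
green 3880 ((610.0042724609375, 147.56507873535156), (33.52385711669922, 33.69322967529297), 89.17301940917969)
yellow 752 ((575.461669921875, 90.65426635742188), (162.20277404785156, 33.153804779052734), 58.84539794921875)
floor y 0.06 [0.5844 0.6299]
floor y 0.09 [0.5846 0.6303]
floor y 0.12 [0.5849 0.6306]
floor y 0.15 [0.5852 0.5887]
floor y 0.18 [0.5858 0.6311]
stop y min [0.12720205 0.16795385]
```

View pics/w5.png

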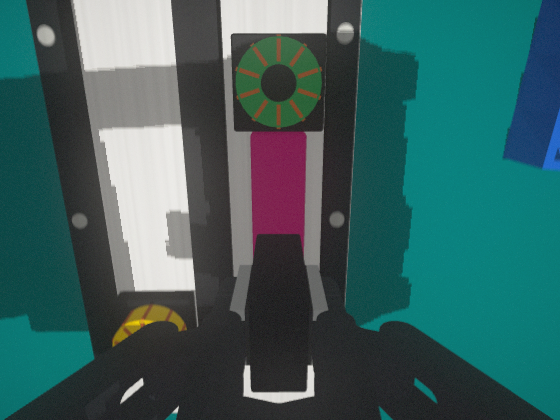

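The view shows the choke at (279,82), square in the lane and about 19 mm short of home. The yellow choke at (155,330) is undisturbed. I creep on, watching the force.

Emit:
step_arm --deltas '[[[0,0,0.006],[0,0,0],1],[[0,0,0.005],[0,0,0],1],[[0,0,0.003],[0,0,0],1],[[0,0,0.001],[0,0,0],1]]'

```text
time_s: 10.32
tool_pos: [0.6096, 0.0796, 0.0508]
tool_rot: [-1.571, 0.014, -0.014]
ft_force: [-0.8, -0.7, -1.1]
opening: 0.0194
```

Emit:
step_arm --deltas '[[[0,0,0.001],[0,0,0],1],[[0,0,0.001],[0,0,0],1]]'

```text
time_s: 10.58
tool_pos: [0.6097, 0.0814, 0.0508]
tool_rot: [-1.571, 0.014, -0.014]
ft_force: [-0.2, -0.6, -0.8]
opening: 0.0195
```

Emit:
step_arm --deltas '[[[0,0,0.001],[0,0,0],1],[[0,0,0.001],[0,0,0],1]]'

```text
time_s: 10.82
tool_pos: [0.6097, 0.0835, 0.0508]
tool_rot: [-1.571, 0.014, -0.014]
ft_force: [-0.0, -3.8, 0.6]
opening: 0.0194
```

Emit:
step_arm --deltas '[[[0,0,0.001],[0,0,0],1],[[0,0,0],[0,0,0],1]]'

```text
time_s: 11.08
tool_pos: [0.6099, 0.0838, 0.051]
tool_rot: [-1.572, 0.013, -0.014]
ft_force: [-0.0, -6.7, 1.6]
opening: 0.0195
```

```bash
python3 look.py w6.png
```

```text
t 11.07 pos [0.6099 0.0838 0.051 ] x [ 1.    -0.017  0.   ] y [ 0.    -0.002 -1.   ] z [ 0.017  1.    -0.002] open 0.0195 F [-0.  -6.7  1.6]
turn [ 0.09 -0.2   0.02] | shift mm in current axes [  -1.    -0.2 -166.8] | in target axes [  -1.5   -0.5 -166.8]
bar 5626 [0.02621575 0.02744171 0.02850013] y end 0.14624919732638306 ((609.428955078125, 118.31689453125), (56.39075469970703, 24.079988479614258), 89.66374206542969)
green 3032 ((610.6165771484375, 165.5863800048828), (33.43769454956055, 32.66719055175781), 39.06941604614258)
yellow 1968 ((577.5927734375, 104.45562744140625), (187.79469299316406, 91.93318939208984), 87.32218170166016)
floor y -0.0 [0.587  0.6283]
floor y 0.09 [0.5846 0.6302]
floor y 0.12 [0.5851 0.6307]
floor y 0.15 [0.5851 0.589 ]
floor y 0.18 [0.5854 0.5894]
stop y min [0.18575963 0.19191692]
```

View pics/w6.png

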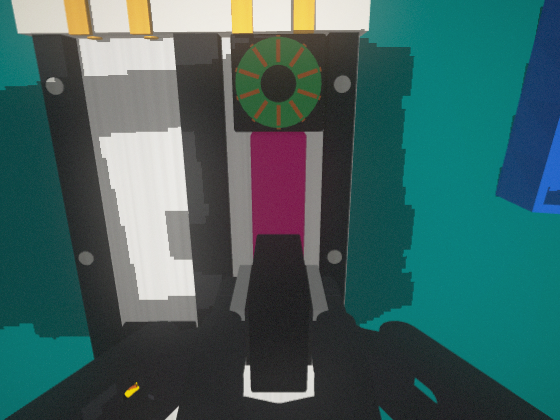

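The choke at (278,82) is against the white stop, whose face is at row 33. The move stalled at −6.7 N and the measured centre is y=0.1656, against 0.166 expected. I retract along the lane and set the stick down beyond the infeed.

Emit:
step_arm --deltas '[[[0,0,-0.008],[0,0,0],1],[[-0.001,0,-0.025],[0,0,0],1],[[0,0,-0.045],[0,0,0],1],[[0,0,-0.045],[0,0,0],1],[[0,0,-0.045],[0,0,0],1]]'

```text
time_s: 11.75
tool_pos: [0.6055, -0.085, 0.0508]
tool_rot: [-1.57, 0.013, -0.014]
ft_force: [0.8, -0.5, -2.1]
opening: 0.0192
```

Emit:
step_arm --deltas '[[[0,0,-0.045],[0,0,0],1],[[0,0,-0.025],[0,0,0],1],[[0,0,-0.01],[0,0,0],1],[[0,0.005,0],[0,0,0],1],[[0,0,0],[0,0,0],1]]'

```text
time_s: 12.38
tool_pos: [0.6042, -0.1624, 0.0451]
tool_rot: [-1.57, 0.014, -0.012]
ft_force: [1.1, 0.1, -1.2]
opening: 0.0193
```

Emit:
step_arm --deltas '[[[0,0.003,0],[0,0,0],1],[[0,0.001,0],[0,0,0],1],[[0,0.001,0],[0,0,0],1],[[0,0,0],[0,0,0],1]]'

```text
time_s: 12.88
tool_pos: [0.6044, -0.1634, 0.0408]
tool_rot: [-1.571, 0.014, -0.014]
ft_force: [0.5, -0.9, -1.3]
opening: 0.0191
```

```bash
python3 look.py w7.png
```

```text
t 12.88 pos [ 0.6044 -0.1634  0.0408] x [ 1.    -0.017 -0.   ] y [-0.  0. -1.] z [0.017 1.    0.   ] open 0.0191 F [ 0.5 -0.9 -1.3]
turn [-0.   -0.19 -0.  ] | shift mm in current axes [  0.2 -10.7  80.4] | in target axes [  0.5 -10.7  80.4]
bar 5625 [0.01610137 0.01734012 0.0183627 ] y end -0.10079219999347795 ((603.98583984375, -129.1709442138672), (56.882266998291016, 23.950475692749023), 88.9942398071289)
```

Bar underside is about 1 mm above the table, so I creep down until it touches.

Emit:
step_arm --deltas '[[[0,0.001,0],[0,0,0],1],[[0,0.0005,0],[0,0,0],1],[[0,0,0],[0,0,0],1]]'

```text
time_s: 13.3
tool_pos: [0.6045, -0.1635, 0.0398]
tool_rot: [-1.571, 0.013, -0.014]
ft_force: [-3.0, 1.4, 6.1]
opening: 0.0194
```

Contact shows as +6 N. Next I open partway, then rise and move away.

Emit:
step_arm --deltas '[[[0,0,0],[0,0,0],0.2],[[0,0,0],[0,0,0],-0.3],[[0,0,0],[0,0,0],-0.4],[[0,0,0],[0,0,0],-0.4]]'

```text
time_s: 13.8
tool_pos: [0.6044, -0.1635, 0.0392]
tool_rot: [-1.571, 0.014, -0.014]
ft_force: [-1.1, -0.8, 0.1]
opening: 0.0594
```

Emit:
step_arm --deltas '[[[0,-0.03,0],[0,0,0],-0.4],[[0,-0.05,0],[0,0,0],-0.4],[[0,-0.05,0],[0,0,0],-0.4],[[0,-0.03,-0.04],[0,0,0],-0.4],[[0,0,-0.06],[0,0,0],-0.4]]'

```text
time_s: 14.42
tool_pos: [0.6037, -0.2639, 0.203]
tool_rot: [-1.573, 0.008, -0.016]
ft_force: [0.4, -0.1, 0.0]
opening: 0.0596
```

Emit:
step_arm --deltas '[[[-0.04,0,-0.045],[0,0,0],-0.4],[[-0.04,0,-0.045],[0,0,0],-0.4],[[-0.04,0,-0.045],[0,0,0],-0.4],[[0,0,0],[0,0,0],-0.4]]'

```text
time_s: 14.92
tool_pos: [0.4779, -0.3989, 0.1994]
tool_rot: [-1.571, 0.017, -0.017]
ft_force: [-0.1, 0.9, -0.4]
opening: 0.0594
```

```bash
python3 - <<'E'
from h import *
s=read_state();print(s["tool_pos"],s["opening"],s["ft_force"],s["time_s"])
q,e=shot("top","t9.png");c=cam("top");hsv=cv2.cvtColor(q,cv2.COLOR_RGB2HSV)
for t in ["choke_green","choke_yellow"]:
    r=models.trace("top",t)
    if r:
        m=r[0]["mask"]&(hsv[...,1]>90);ys,xs=np.nonzero(m);print(t,r[0]["p"],world("top",[(xs.min()+xs.max())/2,(ys.min()+ys.max())/2],z=.032,c=c).round(4))
vv,uu=np.mgrid[0:420,0:560]
W=world("top",np.c_[uu.ravel(),vv.ravel()],depth=e.ravel(),c=c).reshape(420,560,3)
mag=(hsv[...,0]>155)&(hsv[...,0]<178)&(hsv[...,1]>110)&(e>0)&(W[...,0]>.55)&(W[...,0]<.66)
P=W[mag];print("stick",P[:,2].mean(),cv2.minAreaRect((P[:,:2]*1000).astype(np.float32)))
E
```

```text
[ 0.47787486 -0.39889689  0.19940018] 0.05937769321538086 [-0.07250448  0.87702627 -0.35179476] 14.925
choke_green 0.81 [[0.6103 0.1631 0.032 ]]
choke_yellow 0.67 [[0.5417 0.0203 0.032 ]]
stick 0.01649677110529103 ((605.7590942382812, -165.442626953125), (126.09996795654297, 28.55240821838379), 88.72525024414062)
```

View pics/t9.png

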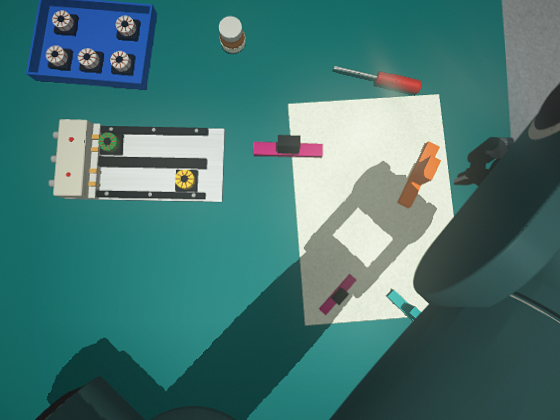

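The stick stands on the table at (288,148), the yellow choke is unmoved at (185,180), and the green choke is at the stop at (108,142). The top-view estimate reads about 2–3 mm short of home, so I take a close wrist look to rule out a gap.

Emit:
step_arm --deltas '[[[0.015,0,0.054],[0,0,0],-0.4],[[0.015,0,0.054],[0,0,0],-0.4],[[0.015,0,0.054],[0,0,0],-0.4],[[0.015,0,0.054],[0,0,0],-0.4],[[0.015,0,0.054],[0,0,0],-0.4]]'

```text
time_s: 15.7
tool_pos: [0.5607, -0.1245, 0.1995]
tool_rot: [-1.571, 0.012, -0.013]
ft_force: [0.7, 0.2, -0.2]
opening: 0.0595
```

Emit:
step_arm --deltas '[[[0.015,0,0.054],[0,0,0],-0.4],[[0.015,0,0.054],[0,0,0],-0.4],[[0.015,0.03,0.054],[0,0,0],-0.4],[[0,0.03,0.05],[0,0,0],-0.4],[[0,0,0],[0,0,0],-0.4]]'

```text
time_s: 16.32
tool_pos: [0.6071, 0.0869, 0.1369]
tool_rot: [-1.571, 0.013, -0.006]
ft_force: [-0.3, 0.1, 0.8]
opening: 0.0596
```

```bash
python3 - <<'E'
from h import *
plan([.609,.09,.14],-.8)
c=cam("wrist");p,d=shot("wrist","w10.png")
hsv=cv2.cvtColor(p,cv2.COLOR_RGB2HSV);vv,uu=np.mgrid[0:420,0:560]
W=world("wrist",np.c_[uu.ravel(),vv.ravel()],depth=d.ravel(),c=c).reshape(420,560,3)
m=(d>0)&(hsv[...,0]>40)&(hsv[...,0]<85)&(hsv[...,1]>100)&(W[...,2]>.022)&(W[...,2]<.04)&(abs(W[...,0]-.61)<.025)
P=W[m];print("green",cv2.minAreaRect((P[:,:2]*1000).astype(np.float32)),cv2.minEnclosingCircle((P[:,:2]*1000).astype(np.float32)))
# profile along lane at both sides of ring, for gap
for x in (.596,.610,.625):
    for y in np.arange(.176,.196,.0015):
        # carrier top height, pixel at z=.018
        u,v=proj("wrist",[x,y,.018],c)[0].round().astype(int)
        if 0<=v<420 and 0<=u<560: print(x,round(y,4),(u,v),p[v,u],W[v,u].round(4))
u,v=proj("wrist",[.61,.18,.018],c)[0].astype(int)
print(u,v);y0=max(0,v-50);cv2.imwrite("pics/w10c.png",cv2.resize(p[y0:y0+150,max(0,u-100):u+100,::-1],None,fx=4,fy=4,interpolation=2))
E
```

```text
t 16.32 pos [0.6071 0.0869 0.1369] x [ 1.    -0.012 -0.004] y [-0.004  0.    -1.   ] z [0.012 1.    0.   ] open 0.0596 F [-0.3  0.1  0.8]
turn [-0.01  0.11 -0.24] | shift mm in current axes [ 1.8 -3.2  3.1] | in target axes [ 1.8 -3.1  3.1]
green ((610.55224609375, 164.45445251464844), (32.989986419677734, 29.997745513916016), 1.4299947023391724) ((610.56103515625, 165.51942443847656), 16.739273071289062)
0.596 0.176 (np.int64(262), np.int64(77)) [68 92 62] [0.5968 0.1754 0.0307]
0.596 0.1775 (np.int64(262), np.int64(74)) [68 66 57] [0.5962 0.1777 0.0182]
0.596 0.179 (np.int64(262), np.int64(72)) [70 66 58] [0.5963 0.1789 0.019 ]
0.596 0.1805 (np.int64(262), np.int64(69)) [71 65 59] [0.5963 0.1808 0.0181]
0.596 0.182 (np.int64(261), np.int64(67)) [73 67 62] [0.5957 0.182  0.0183]
0.596 0.1835 (np.int64(261), np.int64(64)) [70 66 60] [0.5957 0.1838 0.0181]
0.596 0.185 (np.int64(261), np.int64(62)) [91 78 64] [0.5958 0.1849 0.0187]
0.596 0.1865 (np.int64(261), np.int64(59)) [154 122  72] [0.5963 0.186  0.0273]
0.596 0.188 (np.int64(261), np.int64(57)) [152 121  71] [0.5963 0.187  0.028
[... 1886 characters left out ...]
t64(307), np.int64(64)) [62 60 54] [0.6253 0.1834 0.0181]
0.625 0.185 (np.int64(307), np.int64(61)) [112  92  63] [0.6252 0.1852 0.0179]
0.625 0.1865 (np.int64(307), np.int64(59)) [145 121  86] [0.6246 0.1857 0.0268]
0.625 0.188 (np.int64(307), np.int64(56)) [149 121  81] [0.6246 0.1873 0.0272]
0.625 0.1895 (np.int64(307), np.int64(54)) [146 119  79] [0.6246 0.1886 0.0263]
0.625 0.191 (np.int64(307), np.int64(51)) [148 122  81] [0.6246 0.1903 0.0264]
0.625 0.1925 (np.int64(307), np.int64(49)) [149 123  84] [0.6246 0.1914 0.0267]
0.625 0.194 (np.int64(307), np.int64(46)) [150 124  83] [0.6245 0.193  0.0272]
0.625 0.1955 (np.int64(307), np.int64(43)) [150 122  78] [0.6245 0.1947 0.027 ]
283 70
```

View pics/w10c.png

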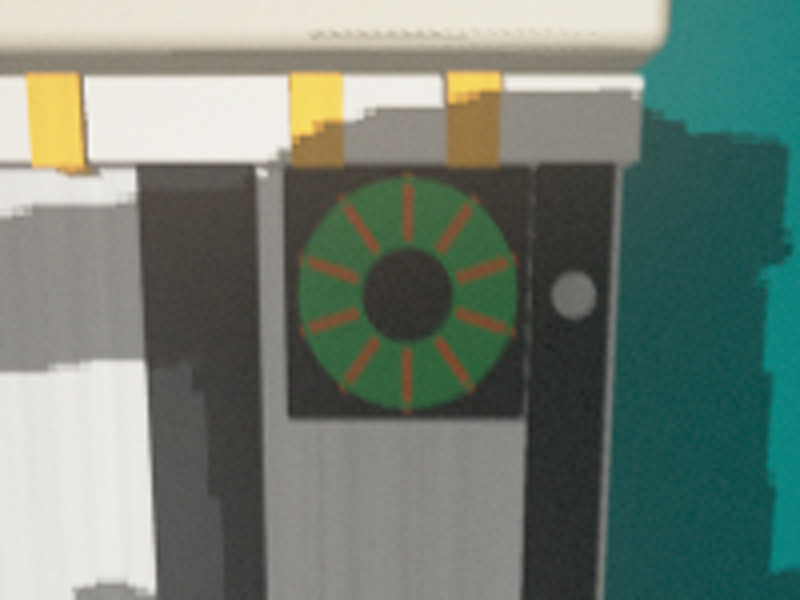

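The carrier's front edge is flush against the white stop (crop row 165), with no floor showing between them, so I hand in.

```bash
python3 -c "
from h import *
print(hand_in(), read_state()['time_s'])"
```

```text
the job is handed in; nothing more can be done
the job is handed in; nothing more can be done
```

The green-ringed choke is home against the white stop, the stick is back on the table, and I handed the job in at about 16.4 s of the 48 s allowed. I gripped the larger magenta stick by its black grip. I pushed the choke along its lane with the bar end until the move stalled at about 7 N.

**Last checks:**
- **Green choke:** the close wrist view shows its carrier flush with the stop, with no gap. That camera puts its centre at y = 0.1655, against 0.166 expected.
- **Yellow choke:** it reads within about 1 mm of where it started.
- **Stick:** it stands upright at about (0.606, -0.165), roughly 55 mm clear of the jig's infeed end.
- **Robot:** the open gripper hovers over the jig, touching nothing.

**One disagreement:** the top camera placed the green choke about 3 mm short of home. The close wrist picture and depth did not bear that out.

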